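# Set four small cakes on their matching cake cards

### The arm

A 6-joint arm with a two-finger parallel gripper is mounted at the origin on the work surface. World frame = base frame: x ahead of the robot, y to its left, z up, the work surface at z = 0. Lengths are in m, angles in rad, forces in N, time in s.
With the tool pointing down it reaches from about 0.4 to 0.825 m from the base axis. Payload 7 kg.
Tool frame: the origin (TCP) lies midway between the tips of the shut fingers; the grasp point (between the pads) lies 19 mm behind it; z points along the fingers, y is the line along which they close (so a half turn about z gives the same grasp; the last joint's range is limited). The gripper opens to 88 mm and grips with 3 to 60 N. Pads are 19 mm wide; open, the fingers measure 130 mm over their backs; the gripper's body (78 mm by 193 mm) begins 47 mm behind the grasp point.
Start: joints at [1.56, 0.359, 0.012, 0, -1.224, -0.288], TCP at [0.199, 0.645, 0.227] pointing down, gripper open.
Joint ranges: [-3.07, 3.07], [-1.43, 2.12], [-1.02, 1.25], [-3.03, 1.67], [-3.05, -0], [-3.03, 3.03]. Speed limits (rad/s): [2.39, 2.39, 3.01, 3.14, 3.14, 3.14].

### API

Orientations are given as [roll, pitch, yaw] about the fixed x, y, z axes, in that order (R = Rz(yaw) Ry(pitch) Rx(roll)).
In Python, from station import arm, grab_frame, camera_params, spot_in gives the robot as it stands.
- The arm moves only by the shell command python3 -m jog 'ROWS' [FORCE]. ROWS is JSON, a list that holds one entry, the list of rows, each a list of 7 numbers: the shift along the tool's x, y, z in mm, then the turn, a rotation vector about the tool's x, y, z in rad, then the finger opening in mm, from 0 to 87.6. In form: [[[x, y, z, wx, wy, wz, fingers], ...]]. A call has 1 to 20 rows; each row is the pose to reach, as a shift and turn from the pose commanded when the call began, along the tool's axes at that moment; what a row does not reach only later rows make up. A row lasts 1/8 s, in which the tool goes at most 62.5 mm and 10.7 degrees, less where a joint would pass 70% of its speed; a pose out of reach is approached as far as the arm can. A call with a gripper value outside its range is refused whole. The fingers move at their own pace and stop on an object; FORCE is the grip in N (left out, the last holds). Time passes only in rows, so rows that repeat a pose let the fingers close. It gives the time, the measured TCP pose, the force, the opening and the grip force at its end, in the units of the state.
- arm.get_state(): the state, without advancing time (a new reading comes with each control period).
- grab_frame(name): name is "scene" or "top"; returns (picture, depth): 400x640x3 uint8, blue, green, red; 400x640 float32, m along the optical axis (not along the pixel's ray), 0 where there is no reading.
- camera_params(name): a dict with "mtx" (3x3 intrinsics, pixels), "R" (3x3) and "t" (3): a world point X has camera coordinates R X + t. Camera axes: x right, y down, z forward; pixel columns grow to the right and rows downward; lengths in m; the calibration is good to about 2 mm. A picture is of the moment at which its call begins. camera_params takes no time and is no camera call.
- arm.job_done(): hands the job in; it is judged then, once.
Trained networks look in the newest picture that a camera, given by its name, has taken for a name from the list of things; names that differ only in an ending like _2 or _b are one class to them, and where a whole thing is asked for, a point or a joint stands for the part that bears it (a point fixed in the world has none). Each returns a list of dicts, best first, with "confidence" (0 to 1); they miss things now and then, are a little off and sometimes report something else, mostly with a low value. They report only what shows in the picture. A call takes as long as a camera call.
- spot_in(query, camera): "uv" ([column, row] in pixels, amid what is visible of it).
The state is a dict: "t": time; "q": joint angles; "qd": joint speeds; "joint_efforts": joint torques, N m; "eef_pos": TCP position; "ee_rot": TCP orientation; "force": force on the tool from outside, world axes, zero at the start; "moment": the same for the moment, N m; "width": finger opening in m; "gripper_force": force on a finger pad.
Only numpy, scipy, OpenCV 4.12 (cv2) and the standard library are available. Lean on these libraries where they do the work, as an engineer would, in place of code of your own. Each camera call takes 0.05 s, during which the arm holds its last target. There are 200 camera calls.

### The job

Set each of the four chocolate-coated cakes upright on the pink cake card of its own shape and size: large round, small round, square and long bar, each centred on its card, and the square and the bar turned so that their sides line up with the card's. Lower each cake onto its card rather than dropping it, do not tip a cake over, and leave the paper cup and the glass jar where they stand.

Things in the scene. Friction and masses are not known exactly. Their poses are not given: they have to be found in the camera images.
- round_cake (a point): centre, half-way up, of the large round chocolate-coated cake, dark brown with a cream piped zigzag on its flat top; 58 mm in diameter, 40 mm tall, straight sides, loose, upright at the start (z axis up), 35 to 150 g.
- mini_cake (a point): centre, half-way up, of the small round chocolate-coated cake, dark brown with a cream piped zigzag on its flat top; 34 mm in diameter, 40 mm tall, straight sides, loose, upright at the start (z axis up), 35 to 150 g.
- square_cake (a point): centre, half-way up, of the square chocolate-coated cake, dark brown with a cream piped zigzag on its flat top; 46 x 46 mm, 40 mm tall, straight sides, loose, upright at the start (z axis up), 35 to 150 g. The x and y axes are square to the sides.
- bar_cake (a point): centre, half-way up, of the long bar chocolate-coated cake, dark brown with a cream piped zigzag on its flat top; 84 mm long (its x axis) and 28 mm wide (its y axis), 40 mm tall, straight sides, loose, upright at the start (z axis up), 35 to 150 g.
- card_round: flat pink cake card with a scalloped edge, large round like its cake; 78 mm in diameter (the scallops stand about 4 mm farther out), 3 mm thick, no raised rim, fixed to the table; a pale patch in its middle has exactly the cake's outline. The origin is the centre of its underside, on the table; z up.
- card_mini: flat pink cake card with a scalloped edge, small round like its cake; 54 mm in diameter (the scallops stand about 4 mm farther out), 3 mm thick, no raised rim, fixed to the table; a pale patch in its middle has exactly the cake's outline. The origin is the centre of its underside, on the table; z up.
- card_square: flat pink cake card with a scalloped edge, square like its cake; 66 x 66 mm (the scallops stand about 4 mm farther out), 3 mm thick, no raised rim, fixed to the table; a pale patch in its middle has exactly the cake's outline. The origin is the centre of its underside, on the table; z up. The x and y axes are square to the sides.
- card_bar: flat pink cake card with a scalloped edge, long bar like its cake; 104 mm long (its x axis) and 48 mm wide (its y axis) (the scallops stand about 4 mm farther out), 3 mm thick, no raised rim, fixed to the table; a pale patch in its middle has exactly the cake's outline. The origin is the centre of its underside, on the table; z up.
- cup: bystander: small white paper cup with red sprinkles, 60 mm in diameter at the rim, 58 mm tall, loose, standing among the cakes and cards; origin at the centre of its underside, z up
- jar: bystander: small glass jar with a brass-coloured cap, 48 mm in diameter, 72 mm tall, loose, standing among the cakes and cards; origin at the centre of its underside, z up. Cakes, cards, cup and jar start at least 105 mm apart, centre to centre, all with their undersides on the table; everything else stands outside that area and is lower than 100 mm

How it is judged:
At the end, for the whole second after the job is handed in: each cake rests upright (within 0.1 rad) on the card of its own shape, its centre within 12 mm of the card's centre, the square's and the bar's sides within 0.22 rad of the card's, all released and at rest (horizontal distance between round_cake and card_round below 0.012 m and z of round_cake in the frame of card_round between 0.019 and 0.027 m and angle between each of round_cake, mini_cake, square_cake, bar_cake's own z axis and vertical below 0.1 rad and linear speed of each of cake_round, cake_mini, cake_square, cake_bar below 0.02 m/s and horizontal distance between mini_cake and card_mini below 0.012 m and z of mini_cake in the frame of card_mini between 0.019 and 0.027 m and horizontal distance between square_cake and card_square below 0.012 m and z of square_cake in the frame of card_square between 0.019 and 0.027 m and (angle between the x axis of square_cake and the x axis of card_square, either way round below 0.22 rad or angle between the x axis of square_cake and the y axis of card_square, either way round below 0.22 rad) and horizontal distance between bar_cake and card_bar below 0.012 m and z of bar_cake in the frame of card_bar between 0.019 and 0.027 m and angle between the x axis of bar_cake and the x axis of card_bar, either way round below 0.22 rad); the robot touches nothing.
It fails at once if a cake is dropped or flung (faster than 0.9 m/s while not held: a fall of more than about 4 cm) ((linear speed of cake_round above 0.9 m/s and contact force between the fingers and cake_round below 0.1 N) or (linear speed of cake_mini above 0.9 m/s and contact force between the fingers and cake_mini below 0.1 N) or (linear speed of cake_square above 0.9 m/s and contact force between the fingers and cake_square below 0.1 N) or (linear speed of cake_bar above 0.9 m/s and contact force between the fingers and cake_bar below 0.1 N)).
It fails at once if a cake is tipped over (angle between any of round_cake, mini_cake, square_cake, bar_cake's own z axis and vertical above 0.8 rad).
It fails at once if the cup is pushed away by more than 25 mm or knocked over (distance of cup from where it was at the start of the episode above 0.025 m or angle between cup's own z axis and vertical above 0.3 rad).
It fails at once if the jar is pushed away by more than 25 mm or knocked over (distance of jar from where it was at the start of the episode above 0.025 m or angle between jar's own z axis and vertical above 0.3 rad).
It also fails if it takes over 109 s, if anything falls off the work surface, if the arm or the gripper's body presses on something with over 40 N, if the wrist force passes 120 N, or if a joint passes its speed limit or range.

## Working session

There is one attempt and no reset: what is moved stays moved. The work goes in short steps, Python scripts to look and compute and a shell command to move; the robot and the scene stay as the last step left them, time stands still between calls to the robot, and variables do not carry over. Pictures are saved under pics/ and viewed, at most 14 in all, crops included, and the job is handed in when it is done.

```bash
mkdir -p pics; ls
python3 - <<'E'
from station import arm, grab_frame, camera_params, spot_in
import cv2,numpy as np
for n in ("top","scene"):
    p,d=grab_frame(n); cv2.imwrite(f"pics/{n}0.png",p); np.save(f"pics/{n}_d.npy",d)
    c=camera_params(n); print(n,np.round(c["mtx"],1).tolist(),np.round(c["R"],3).tolist(),np.round(c["t"],3).tolist())
for q in "round_cake mini_cake square_cake bar_cake card_round card_mini card_square card_bar cup jar".split():
    print(q,[(np.round(r["uv"]).tolist(),round(r["confidence"],2)) for r in spot_in(q,"top")[:3]])
s=arm.get_state(); print(s["t"],s["eef_pos"],s["ee_rot"])
E
```

```text
pics
top [[487.7, 0.0, 317.0], [0.0, 487.7, 194.5], [0.0, 0.0, 1.0]] [[-0.002, -1.0, 0.022], [-0.996, 0.0, -0.088], [0.088, -0.023, -0.996]] [-0.016, 0.506, 1.469]
scene [[491.8, 0.0, 317.2], [0.0, 491.8, 200.9], [0.0, 0.0, 1.0]] [[0.713, 0.701, 0.013], [0.44, -0.433, -0.786], [-0.545, 0.567, -0.618]] [-0.371, -0.198, 1.657]
round_cake [([257.0, 218.0], 0.55)]
mini_cake [([389.0, 158.0], 0.48)]
square_cake [([303.0, 146.0], 0.8)]
bar_cake [([307.0, 200.0], 0.68)]
card_round [([410.0, 242.0], 0.85)]
card_mini [([236.0, 160.0], 0.71)]
card_square [([363.0, 213.0], 0.73)]
card_bar [([174.0, 200.0], 0.91)]
cup [([457.0, 203.0], 0.8)]
jar [([209.0, 249.0], 0.69)]
0.6 [0.19872217 0.64505243 0.22656745] [-3.14158044e+00  2.72938157e-05 -2.98828561e-01]
```

View pics/top0.png

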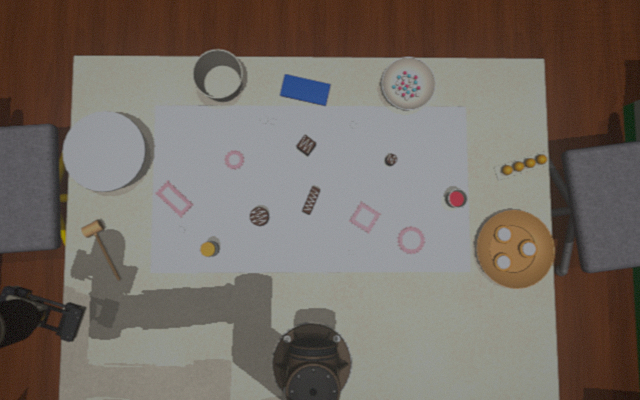

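The view shows cakes: round (259,216), mini (391,159), square (306,145), bar (312,200). Cards: bar (174,199), mini (234,159), square (365,217), round (411,240). The cup is at (456,198) and the jar at (208,249). The networks agree. Next I measure them.

```bash
cat > h.py <<'E'
from station import arm, grab_frame, camera_params, spot_in
import cv2,numpy as np
def cloud(n):
    p,d=grab_frame(n); c=camera_params(n); K,R,t=[np.array(c[k]) for k in("mtx","R","t")]
    v,u=np.mgrid[:400,:640]; X=np.stack([(u-K[0,2])/K[0,0]*d,(v-K[1,2])/K[1,1]*d,d],-1)
    return p,(X-t)@R,(K,R,t)
def onplane(uv,z,cam):
    K,R,t=cam; C=-R.T@t; r=np.c_[np.atleast_2d(uv),np.ones(len(np.atleast_2d(uv)))]@np.linalg.inv(K).T@R
    return C+r*((z-C[2])/r[:,2])[:,None]
E
cat > m.py <<'E'
from h import *
import sys
p,W,cam=cloud("top"); hsv=cv2.cvtColor(p,cv2.COLOR_BGR2HSV)
S=8
def meas(name,uv,card):
    u,v=map(int,uv); r=24
    sl=(slice(v-r,v+r),slice(u-r,u+r))
    c=p[sl].astype(np.float32)
    if card: f=c[...,2]-c[...,1]; th=14      # pinkness
    else: f=W[sl][...,2]*1000; th=22         # height
    f=cv2.resize(f,None,fx=S,fy=S,interpolation=cv2.INTER_LINEAR)
    m=(f>th).astype(np.uint8)
    cs,_=cv2.findContours(m,cv2.RETR_EXTERNAL,cv2.CHAIN_APPROX_NONE)
    k=max(cs,key=lambda a:cv2.contourArea(cv2.convexHull(a)))[:,0]
    px=(k+.5)/S-.5+[u-r,v-r]
    z=.003 if card else .04
    P=onplane(px,z,cam)[:,:2]*1000
    (cx,cy),(a,b),th=cv2.minAreaRect(P.astype(np.float32))
    if a<b: a,b,th=b,a,th+90
    print(name,"xy %.0f %.0f size %.0f %.0f long-axis yaw %.2f"%(cx,cy,a,b,np.radians((th+90)%180-90)), "zmed %.0f"%np.median(W[sl][12:36,12:36,2][:]*1000))
for n,uv,c in [("round",(259,216),0),("mini",(391,159),0),("square",(306,145),0),("bar",(312,200),0),("c_round",(411,240),1),("c_mini",(234,159),1),("c_square",(365,217),1),("c_bar",(174,199),1),("cup",(456,198),0),("jar",(208,249),0)]:
    meas(n,uv,c)
big=cv2.resize(p[120:270,140:480],None,fx=2.35,fy=2.35,interpolation=cv2.INTER_CUBIC); cv2.imwrite("pics/"+sys.argv[1],big)
E
python3 m.py crop1.png
```

```text
round xy 440 160 size 59 58 long-axis yaw 1.50 zmed 34
mini xy 614 -242 size 37 34 long-axis yaw -1.13 zmed 2
square xy 656 20 size 54 49 long-axis yaw -0.64 zmed 5
bar xy 488 4 size 86 30 long-axis yaw -0.40 zmed 4
c_round xy 368 -306 size 85 84 long-axis yaw 1.16 zmed 3
c_mini xy 618 241 size 60 60 long-axis yaw -0.76 zmed 2
c_square xy 438 -164 size 73 73 long-axis yaw -0.56 zmed 3
c_bar xy 496 423 size 111 56 long-axis yaw 0.82 zmed 2
cup xy 494 -440 size 68 59 long-axis yaw 1.55 zmed 32
jar xy 343 307 size 56 48 long-axis yaw -1.55 zmed 5
```

View pics/crop1.png

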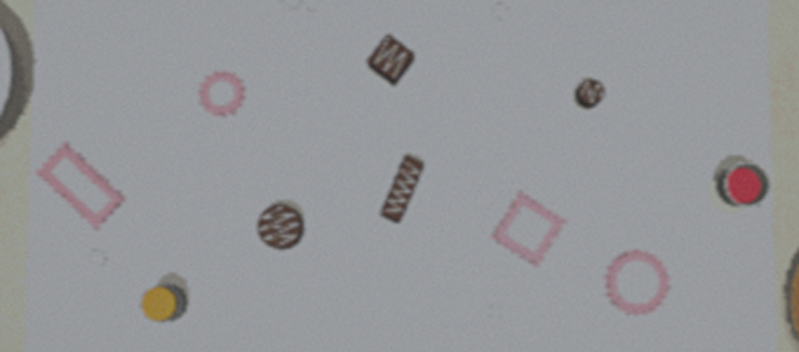

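```bash
cat > go.py <<'E'
# usage: go.py x y yaw ... -> shift in tool axes from current pose (mm) and wz
from h import *; import sys
from scipy.spatial.transform import Rotation as R
x,y,yaw=map(float,sys.argv[1:4])
s=arm.get_state(); p=np.array(s["eef_pos"])*1000; r=R.from_euler("xyz",s["ee_rot"])
d=r.inv().apply([x-p[0],y-p[1],0]); az=np.arctan2(y,x); y0=s["ee_rot"][2]
print("pos",p.round(1),"yaw %.3f"%y0,"shift",d[:2].round(0),"wz options",[(round(y0-(yaw+k*np.pi/2),3),"rel+pi/2 %.2f"%(yaw+k*np.pi/2-az+np.pi/2)) for k in range(-3,3)],"q",np.round(s["q"],2),"t",s["t"])
E
python3 go.py 488 4 -0.42; python3 go.py 440 160 0
```

```text
pos [198.7 645.1 226.6] yaw -0.299 shift [465. 528.] wz options [(np.float64(4.834), 'rel+pi/2 -3.57'), (np.float64(3.263), 'rel+pi/2 -2.00'), (np.float64(1.692), 'rel+pi/2 -0.43'), (np.float64(0.121), 'rel+pi/2 1.14'), (np.float64(-1.45), 'rel+pi/2 2.71'), (np.float64(-3.02), 'rel+pi/2 4.28')] q [ 1.56  0.36  0.01 -0.   -1.22 -0.29] t 0.65
pos [198.7 645.1 226.6] yaw -0.299 shift [373. 393.] wz options [(np.float64(4.414), 'rel+pi/2 -3.49'), (np.float64(2.843), 'rel+pi/2 -1.92'), (np.float64(1.272), 'rel+pi/2 -0.35'), (np.float64(-0.299), 'rel+pi/2 1.22'), (np.float64(-1.87), 'rel+pi/2 2.79'), (np.float64(-3.44), 'rel+pi/2 4.36')] q [ 1.56  0.36  0.01 -0.   -1.22 -0.29] t 0.65
```

The crop confirms the outlines and yaws. I start with the round cake and hover over it.

```bash
python3 -m jog '[[[80,85,0,0,0,0.1,87],[130,137,0,0,0,0.2,87],[180,190,0,0,0,0.3,87],[230,242,0,0,0,0.4,87],[280,295,20,0,0,0.5,87],[330,348,50,0,0,0.5,87],[355,375,90,0,0,0.5,87],[373,393,130,0,0,0.5,87],[373,393,130,0,0,0.5,87],[373,393,130,0,0,0.5,87]]]' 20; python3 go.py 440 160 -0.8
```

```text
t: 1.9
eef_pos: [0.4389, 0.1564, 0.0945]
ee_rot: [3.138, 0.0, -0.802]
force: [-1.0, 0.5, -0.3]
width: 0.0867
gripper_force: 0.0
pos [438.9 156.4  94.5] yaw -0.802 shift [-2. -3.] wz options [(np.float64(4.71), 'rel+pi/2 -4.29'), (np.float64(3.139), 'rel+pi/2 -2.72'), (np.float64(1.569), 'rel+pi/2 -1.15'), (np.float64(-0.002), 'rel+pi/2 0.42'), (np.float64(-1.573), 'rel+pi/2 1.99'), (np.float64(-3.144), 'rel+pi/2 3.56')] q [ 0.77  0.15 -0.61 -0.   -0.81  0.  ] t 1.9
```

```bash
python3 -m jog '[[[-1,-2,40,0,0,0,87],[-1,-2,70,0,0,0,87],[-1,-2,86,0,0,0,87],[-1,-2,88,0,0,0,87],[-1,-2,88,0,0,0,50],[-1,-2,88,0,0,0,50],[-1,-2,88,0,0,0,50],[-1,-2,88,0,0,0,50],[-1,-2,88,0,0,0,50],[-1,-2,78,0,0,0,50],[-1,-2,58,0,0,0,50],[-1,-2,28,0,0,0,50],[-1,-2,8,0,0,0,50],[-1,-2,8,0,0,0,50]]]' 20; python3 go.py 368 -306 -0.8
```

```text
t: 3.65
eef_pos: [0.4412, 0.1626, 0.0904]
ee_rot: [-3.138, -0.0, -0.799]
force: [-0.3, 0.6, -1.5]
width: 0.058
gripper_force: 20.0
pos [441.2 162.6  90.4] yaw -0.799 shift [285. 379.] wz options [(np.float64(4.714), 'rel+pi/2 -3.25'), (np.float64(3.143), 'rel+pi/2 -1.68'), (np.float64(1.572), 'rel+pi/2 -0.11'), (np.float64(0.001), 'rel+pi/2 1.46'), (np.float64(-1.569), 'rel+pi/2 3.04'), (np.float64(-3.14), 'rel+pi/2 4.61')] q [ 0.77  0.16 -0.61  0.   -0.79 -0.  ] t 3.65
```

```bash
python3 -m jog '[[[12,16,0,0,0,0,50],[36,48,0,0,0,0,50],[66,88,0,0,0,0,50],[99,132,0,0,0,0,50],[132,176,0,0,0,0,50],[165,220,0,0,0,0,50],[198,264,0,0,0,0,50],[228,304,0,0,0,0,50],[255,340,5,0,0,0,50],[274,365,20,0,0,0,50],[285,379,40,0,0,0,50],[285,379,45,0,0,0,50],[285,379,45,0,0,0,50],[285,379,45,0,0,0,50],[285,379,45,0,0,0,50]]]' 20; python3 go.py 368 -306 -0.8
```

```text
t: 5.52
eef_pos: [0.368, -0.3064, 0.0442]
ee_rot: [-3.141, -0.001, -0.798]
force: [0.6, 0.4, -0.6]
width: 0.058
gripper_force: 20.0
pos [ 368.  -306.4   44.2] yaw -0.798 shift [-0. -0.] wz options [(np.float64(4.715), 'rel+pi/2 -3.25'), (np.float64(3.144), 'rel+pi/2 -1.68'), (np.float64(1.573), 'rel+pi/2 -0.11'), (np.float64(0.002), 'rel+pi/2 1.46'), (np.float64(-1.569), 'rel+pi/2 3.04'), (np.float64(-3.139), 'rel+pi/2 4.61')] q [-0.28  0.25 -0.64  0.   -0.68  1.06] t 5.525
```

```bash
python3 -m jog '[[[0,0,15,0,0,0,50],[0,0,25,0,0,0,50],[0,0,30,0,0,0,50],[0,0,32,0,0,0,50],[0,0,32,0,0,0,50],[0,0,32,0,0,0,62],[0,0,32,0,0,0,74],[0,0,32,0,0,0,84],[0,0,32,0,0,0,84],[0,0,10,0,0,0,84],[0,0,-20,0,0,0,84],[0,0,-50,0,0,0,84]]]' 20; python3 go.py 614 -242 -0.8
```

```text
t: 7.02
eef_pos: [0.3673, -0.3068, 0.0943]
ee_rot: [3.141, 0.0, -0.799]
force: [0.7, -0.2, 0.1]
width: 0.0841
gripper_force: 0.0
pos [ 367.3 -306.8   94.3] yaw -0.799 shift [ 126. -222.] wz options [(np.float64(4.714), 'rel+pi/2 -3.57'), (np.float64(3.143), 'rel+pi/2 -2.00'), (np.float64(1.572), 'rel+pi/2 -0.42'), (np.float64(0.001), 'rel+pi/2 1.15'), (np.float64(-1.57), 'rel+pi/2 2.72'), (np.float64(-3.14), 'rel+pi/2 4.29')] q [-0.28  0.17 -0.59  0.   -0.81  1.06] t 7.025
```

```bash
python3 -m jog '[[[12,-22,0,0,0,0,84],[38,-66,0,0,0,0,84],[66,-116,0,0,0,0,84],[94,-166,0,0,0,0,84],[116,-204,0,0,0,0,84],[126,-222,0,0,0,0,84],[126,-222,10,0,0,0,84],[126,-222,40,0,0,0,84],[126,-222,70,0,0,0,84],[126,-222,83,0,0,0,70],[126,-222,85,0,0,0,50],[126,-222,85,0,0,0,28],[126,-222,85,0,0,0,28],[126,-222,85,0,0,0,28],[126,-222,85,0,0,0,28],[126,-222,85,0,0,0,28],[126,-222,75,0,0,0,28],[126,-222,55,0,0,0,28],[126,-222,25,0,0,0,28],[126,-222,5,0,0,0,28]]]' 15; python3 go.py 618 241 -0.8
```

```text
t: 9.52
eef_pos: [0.6149, -0.2423, 0.0904]
ee_rot: [-3.141, -0.001, -0.799]
force: [-0.1, -0.6, -1.1]
width: 0.0336
gripper_force: 15.0
pos [ 614.9 -242.3   90.4] yaw -0.799 shift [-344. -339.] wz options [(np.float64(4.714), 'rel+pi/2 -4.31'), (np.float64(3.143), 'rel+pi/2 -2.74'), (np.float64(1.572), 'rel+pi/2 -1.17'), (np.float64(0.001), 'rel+pi/2 0.40'), (np.float64(-1.57), 'rel+pi/2 1.97'), (np.float64(-3.14), 'rel+pi/2 3.54')] q [-0.08  0.44 -0.19  0.   -0.94  0.85] t 9.525
```

```bash
python3 -m jog '[[[-12,-12,0,0,0,0,28],[-40,-39,0,0,0,0,28],[-74,-73,0,0,0,0,28],[-110,-108,0,0,0,0,28],[-146,-144,0,0,0,0,28],[-182,-179,0,0,0,0,28],[-218,-215,0,0,0,0,28],[-254,-250,0,0,0,0,28],[-290,-286,0,0,0,0,28],[-320,-315,5,0,0,0,28],[-337,-332,20,0,0,0,28],[-344,-339,40,0,0,0,28],[-344,-339,45,0,0,0,28],[-344,-339,45,0,0,0,28],[-344,-339,45,0,0,0,28],[-344,-339,45,0,0,0,28]]]' 15; python3 go.py 618 241 -0.8
```

```text
t: 11.52
eef_pos: [0.6179, 0.2403, 0.0443]
ee_rot: [-3.14, -0.0, -0.8]
force: [-1.1, 0.6, 0.7]
width: 0.0339
gripper_force: 15.0
pos [617.9 240.3  44.3] yaw -0.800 shift [-0. -1.] wz options [(np.float64(4.713), 'rel+pi/2 -4.31'), (np.float64(3.142), 'rel+pi/2 -2.74'), (np.float64(1.571), 'rel+pi/2 -1.17'), (np.float64(0.0), 'rel+pi/2 0.40'), (np.float64(-1.571), 'rel+pi/2 1.97'), (np.float64(-3.141), 'rel+pi/2 3.54')] q [ 0.66  0.49 -0.23  0.   -0.85  0.11] t 11.525
```

```bash
python3 -m jog '[[[0,0,15,0,0,0,28],[0,0,25,0,0,0,28],[0,0,30,0,0,0,28],[0,0,32,0,0,0,28],[0,0,32,0,0,0,28],[0,0,32,0,0,0,40],[0,0,32,0,0,0,54],[0,0,32,0,0,0,70],[0,0,32,0,0,0,84],[0,0,10,0,0,0,84],[0,0,-20,0,0,0,84],[0,0,-50,0,0,0,84],[0,0,-50,0,0,0,84]]]' 20; python3 go.py 656 20 -0.68
```

```text
t: 13.15
eef_pos: [0.619, 0.2417, 0.0965]
ee_rot: [-3.137, -0.001, -0.798]
force: [0.0, 0.4, -0.7]
width: 0.0841
gripper_force: 0.0
pos [619.  241.7  96.5] yaw -0.798 shift [185. 128.] wz options [(np.float64(4.594), 'rel+pi/2 -3.85'), (np.float64(3.023), 'rel+pi/2 -2.28'), (np.float64(1.452), 'rel+pi/2 -0.71'), (np.float64(-0.118), 'rel+pi/2 0.86'), (np.float64(-1.689), 'rel+pi/2 2.43'), (np.float64(-3.26), 'rel+pi/2 4.00')] q [ 0.67  0.44 -0.18  0.   -0.95  0.11] t 13.15
```

```bash
python3 -m jog '[[[18,12,0,0,0,0,84],[52,36,0,0,0,-0.06,84],[92,64,0,0,0,-0.12,84],[134,93,0,0,0,-0.12,84],[168,116,0,0,0,-0.12,84],[185,128,0,0,0,-0.12,84],[185,128,10,0,0,-0.12,84],[185,128,40,0,0,-0.12,84],[185,128,70,0,0,-0.12,84],[185,128,83,0,0,-0.12,75],[185,128,85,0,0,-0.12,60],[185,128,85,0,0,-0.12,40],[185,128,85,0,0,-0.12,40],[185,128,85,0,0,-0.12,40],[185,128,85,0,0,-0.12,40],[185,128,75,0,0,-0.12,40],[185,128,55,0,0,-0.12,40],[185,128,25,0,0,-0.12,40],[185,128,5,0,0,-0.12,40],[185,128,5,0,0,-0.12,40]]]' 20; python3 go.py 438 -164 -0.57
```

```text
t: 15.65
eef_pos: [0.6558, 0.0191, 0.0907]
ee_rot: [-3.139, -0.002, -0.679]
force: [-0.0, -1.3, -0.3]
width: 0.0461
gripper_force: 19.8
pos [655.8  19.1  90.7] yaw -0.679 shift [-55. 279.] wz options [(np.float64(4.604), 'rel+pi/2 -3.35'), (np.float64(3.033), 'rel+pi/2 -1.78'), (np.float64(1.462), 'rel+pi/2 -0.21'), (np.float64(-0.109), 'rel+pi/2 1.36'), (np.float64(-1.68), 'rel+pi/2 2.93'), (np.float64(-3.25), 'rel+pi/2 4.50')] q [ 0.33  0.43 -0.2   0.   -0.93  0.57] t 15.65
```

```bash
python3 -m jog '[[[-3,16,0,0,0,0,40],[-10,50,0,0,0,-0.05,40],[-19,96,0,0,0,-0.11,40],[-28,142,0,0,0,-0.11,40],[-37,188,0,0,0,-0.11,40],[-46,234,0,0,0,-0.11,40],[-52,264,10,0,0,-0.11,40],[-55,279,30,0,0,-0.11,40],[-55,279,45,0,0,-0.11,40],[-55,279,45,0,0,-0.11,40],[-55,279,45,0,0,-0.11,40],[-55,279,45,0,0,-0.11,40]]]' 20; python3 go.py 438 -164 -0.57
```

```text
t: 17.15
eef_pos: [0.4371, -0.1636, 0.044]
ee_rot: [-3.141, -0.001, -0.568]
force: [-0.7, -0.0, -1.1]
width: 0.0461
gripper_force: 19.8
pos [ 437.1 -163.6   44. ] yaw -0.568 shift [ 1. -0.] wz options [(np.float64(4.714), 'rel+pi/2 -3.35'), (np.float64(3.143), 'rel+pi/2 -1.78'), (np.float64(1.572), 'rel+pi/2 -0.21'), (np.float64(0.002), 'rel+pi/2 1.36'), (np.float64(-1.569), 'rel+pi/2 2.93'), (np.float64(-3.14), 'rel+pi/2 4.50')] q [ 0.07  0.23 -0.67  0.   -0.67  0.94] t 17.15
```

```bash
python3 -m jog '[[[0,0,15,0,0,0,40],[0,0,25,0,0,0,40],[0,0,30,0,0,0,40],[0,0,32,0,0,0,40],[0,0,32,0,0,0,40],[0,0,32,0,0,0,52],[0,0,32,0,0,0,64],[0,0,32,0,0,0,76],[0,0,32,0,0,0,84],[0,0,10,0,0,0,84],[0,0,-20,0,0,0,84],[0,0,-50,0,0,0,84],[0,0,-50,0,0,0,84]]]' 20; python3 go.py 488 4 -0.38
```

```text
t: 18.77
eef_pos: [0.4384, -0.1638, 0.0957]
ee_rot: [-3.139, -0.004, -0.568]
force: [0.0, 0.8, -0.1]
width: 0.0841
gripper_force: 0.0
pos [ 438.4 -163.8   95.7] yaw -0.568 shift [ -48. -168.] wz options [(np.float64(4.524), 'rel+pi/2 -3.53'), (np.float64(2.953), 'rel+pi/2 -1.96'), (np.float64(1.382), 'rel+pi/2 -0.39'), (np.float64(-0.188), 'rel+pi/2 1.18'), (np.float64(-1.759), 'rel+pi/2 2.75'), (np.float64(-3.33), 'rel+pi/2 4.32')] q [ 0.07  0.15 -0.61  0.   -0.8   0.94] t 18.775
```

```bash
python3 -m jog '[[[-6,-20,0,0,0,0,84],[-18,-62,0,0,0,-0.1,84],[-32,-110,0,0,0,-0.19,84],[-44,-152,0,0,0,-0.19,84],[-48,-168,0,0,0,-0.19,84],[-48,-168,10,0,0,-0.19,84],[-48,-168,40,0,0,-0.19,84],[-48,-168,70,0,0,-0.19,84],[-48,-168,83,0,0,-0.19,70],[-48,-168,85,0,0,-0.19,50],[-48,-168,85,0,0,-0.19,22],[-48,-168,85,0,0,-0.19,22],[-48,-168,85,0,0,-0.19,22],[-48,-168,85,0,0,-0.19,22],[-48,-168,85,0,0,-0.19,22],[-48,-168,75,0,0,-0.19,22],[-48,-168,55,0,0,-0.19,22],[-48,-168,25,0,0,-0.19,22],[-48,-168,5,0,0,-0.19,22],[-48,-168,5,0,0,-0.19,22]]]' 25; python3 go.py 496 423 0.82
```

```text
t: 21.28
eef_pos: [0.4879, 0.0041, 0.0905]
ee_rot: [-3.139, -0.003, -0.379]
force: [0.1, 0.6, -0.7]
width: 0.0276
gripper_force: 24.9
pos [487.9   4.1  90.5] yaw -0.379 shift [-147. -392.] wz options [(np.float64(3.514), 'rel+pi/2 -3.03'), (np.float64(1.943), 'rel+pi/2 -1.46'), (np.float64(0.372), 'rel+pi/2 0.11'), (np.float64(-1.199), 'rel+pi/2 1.68'), (np.float64(-2.769), 'rel+pi/2 3.26'), (np.float64(-4.34), 'rel+pi/2 4.83')] q [ 0.41  0.19 -0.58  0.   -0.8   0.78] t 21.275
```

```bash
python3 -m jog '[[[-6,-16,0,0,0,-0.04,22],[-18,-48,0,0,0,-0.14,22],[-34,-90,0,0,0,-0.26,22],[-50,-133,0,0,0,-0.38,22],[-66,-176,0,0,0,-0.5,22],[-82,-219,0,0,0,-0.62,22],[-98,-262,0,0,0,-0.74,22],[-114,-304,0,0,0,-0.86,22],[-129,-344,0,0,0,-0.98,22],[-141,-376,10,0,0,-1.1,22],[-147,-392,30,0,0,-1.18,22],[-147,-392,45,0,0,-1.2,22],[-147,-392,45,0,0,-1.2,22],[-147,-392,45,0,0,-1.2,22],[-147,-392,45,0,0,-1.2,22],[-147,-392,45,0,0,-1.2,22]]]' 25; python3 go.py 496 423 0.82
```

```text
t: 23.28
eef_pos: [0.4955, 0.4222, 0.0444]
ee_rot: [-3.141, -0.001, 0.821]
force: [-0.5, -0.4, -1.1]
width: 0.0278
gripper_force: 24.9
pos [495.5 422.2  44.4] yaw 0.821 shift [ 1. -0.] wz options [(np.float64(4.713), 'rel+pi/2 -3.03'), (np.float64(3.142), 'rel+pi/2 -1.46'), (np.float64(1.571), 'rel+pi/2 0.11'), (np.float64(0.001), 'rel+pi/2 1.68'), (np.float64(-1.57), 'rel+pi/2 3.26'), (np.float64(-3.141), 'rel+pi/2 4.83')] q [ 1.    0.48 -0.25  0.   -0.84  1.39] t 23.275
```

Lower, release and back up well above; then check the result.

```bash
python3 -m jog '[[[0,0,15,0,0,0,22],[0,0,25,0,0,0,22],[0,0,30,0,0,0,22],[0,0,32,0,0,0,22],[0,0,32,0,0,0,22],[0,0,32,0,0,0,36],[0,0,32,0,0,0,50],[0,0,32,0,0,0,66],[0,0,32,0,0,0,66],[0,0,10,0,0,0,66],[0,0,-20,0,0,0,66],[0,0,-60,0,0,0,66],[0,0,-110,0,0,0,66],[30,100,-150,0,0,0,66],[-20,-50,-160,0,0,0,66],[-70,-100,-160,0,0,0,66],[-120,-150,-160,0,0,0,66],[-120,-150,-160,0,0,0,66]]]' 20
sed -i 's/^for n,uv,c in .*/for n,uv,c in [("round",(411,240),0),("mini",(234,159),0),("square",(365,217),0),("bar",(174,199),0),("c_bar",(174,199),1),("c_square",(365,217),1),("c_mini",(234,159),1),("c_round",(411,240),1),("cup",(456,198),0),("jar",(208,249),0)]:/' m.py; python3 m.py crop2.png
```

```text
t: 25.52
eef_pos: [0.3043, 0.4363, 0.2036]
ee_rot: [-3.141, -0.0, 0.821]
force: [-1.0, 1.2, 0.2]
width: 0.0659
gripper_force: 0.0
round xy 370 -304 size 61 58 long-axis yaw 1.52 zmed 36
mini xy 617 240 size 37 35 long-axis yaw 0.47 zmed 3
square xy 440 -163 size 49 49 long-axis yaw -0.55 zmed 7
bar xy 496 423 size 89 31 long-axis yaw 0.81 zmed 9
c_bar xy 495 423 size 114 58 long-axis yaw 0.82 zmed 9
c_square xy 438 -164 size 73 73 long-axis yaw -0.56 zmed 7
c_mini xy 618 241 size 60 60 long-axis yaw -0.76 zmed 3
c_round xy 368 -304 size 85 81 long-axis yaw 0.00 zmed 36
cup xy 494 -440 size 69 59 long-axis yaw 1.57 zmed 32
jar xy 343 307 size 55 48 long-axis yaw -1.55 zmed 4
```

View pics/crop2.png

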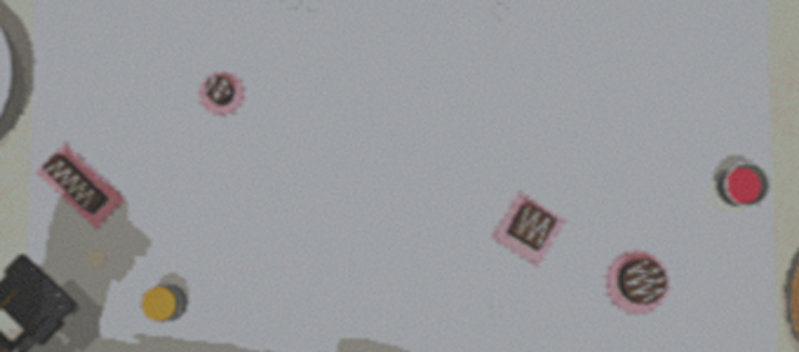

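All four cakes sit centred and aligned on their cards: round at (640,280), square at (530,227), mini at (220,90) and bar at (78,185). The cup and jar have not moved, and the arm is clear.

```bash
python3 -c "
from station import arm; print(arm.job_done())"
```

```text
the job is handed in; nothing more can be done
None
```

I placed all four cakes upright on their matching cards, within about 3 mm of centre and 0.02 rad of the card sides by camera, left the cup and jar in place, and handed the job in at about 26 s; the judge's verdict was not shown.

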